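# Set out a jeweller's bench for doming discs

### The arm

A 7-joint arm with a two-finger parallel gripper is mounted at the origin on the work surface. World frame = base frame: x ahead of the robot, y to its left, z up, the work surface at z = 0. Lengths are in m, angles in rad, forces in N, time in s.
With the tool pointing down it reaches from about 0.425 to 0.925 m from the base axis. Payload 6.8 kg.
Tool frame: the origin (TCP) lies midway between the tips of the shut fingers; the grasp point (between the pads) lies 19 mm behind it; z points along the fingers, y is the direction in which the jaws open and shut (so a half turn about z gives the same grasp; the last joint's range is limited). The gripper opens to 85 mm and grips with 20 to 120 N. Pads are 22 mm wide; open, the fingers measure 114 mm over their backs; the gripper's body (76 mm by 85 mm) begins 54 mm behind the grasp point. The pads swing forward as they close: fully open they stand 13 mm farther back than shut.
Start: joints at [-1.349, 0.477, 0.022, 1.555, -0.011, 1.109, -0.083], TCP at [0.219, 0.639, 0.231] pointing down, gripper open.
Joint ranges: [-2.96, 2.96], [-0.34, 2.1], [-1.41, 1.46], [0.24, 2.44], [-1.37, 4.51], [0.17, 1.92], [-2.96, 2.96]. Speed limits (rad/s): [2.39, 2.39, 3.14, 3.14, 3.14, 3.14, 3.14].

### API

Orientations are given as a unit quaternion [w, x, y, z].
In Python, from station import bot, vision gives the robot as it stands.
- The arm moves only by the tool move_arm, never from a script. Its argument "increments" is text: rows parted by semicolons, each of 7 numbers parted by spaces: the opening, from 0 (shut) to 1 (fully open), then the shift along the world's x, y, z in mm, then the turn, a rotation vector about the world's x, y, z in rad. In form: grip x y z rx ry rz; .... A call has exactly 8 rows; each row shifts and turns the commanded pose from where the row before left it; what a row does not reach is not made up. A row lasts 1/8 s, in which the tool goes at most 62.5 mm and 10.7 degrees, less where a joint would pass 70% of its speed; a pose out of reach is approached as far as the arm can. A call with a gripper value outside its range is refused whole. The fingers move at their own pace and stop on an object; "newtons" is the grip in N (left out, the last holds). Time passes only in rows, so rows that do not move let the fingers close, or fill a call up. It gives the time, the measured TCP pose, the force and the opening at its end, in the units of the state.
- bot.get_obs(): the state, without advancing time (a new reading comes with each control period).
- vision.read_camera(name): name is "scene" or "top" or "wrist"; returns (picture, depth): 420x560x3 uint8, red, green, blue; 420x560 float32, m along the optical axis (not along the pixel's ray), 0 where there is no reading.
- vision.calibration(name): a dict with "fx", "fy", "cx", "cy" (pixels), "k1" (the pictures are not rectified: a ray, as slopes to the right and down, at radius r is drawn at 1 + k1 r^2 times it, then the intrinsics apply), "R" (3x3) and "t" (3): a world point X has camera coordinates R X + t; the wrist camera has in their place "hand_eye" (4x4, takes a point from camera to tool coordinates, whose origin is the TCP and whose axes are the flange's). Camera axes: x right, y down, z forward; pixel columns grow to the right and rows downward; lengths in m; the calibration is good to about 2 mm. A picture is of the moment at which its call begins: read the wrist's pose just before it. calibration takes no time and is no camera call.
- bot.hand_in(): hands the job in, once; it reports no verdict.
The state is a dict: "t": time; "q": joint angles; "joint_vel": joint speeds; "joint_torque": joint torques, N m; "eef_pos": TCP position; "tool_rot": TCP orientation; "contact_force": force on the tool from outside, world axes, zero at the start; "torque": the same for the moment, N m; "gripper_width": opening from 0.0 (shut) to 1.0 (fully open).
Only numpy, scipy, OpenCV 4.12 (cv2) and the standard library are available. Lean on these libraries where they do the work, as an engineer would, in place of code of your own. Each camera call takes 0.05 s, during which the arm holds its last target.

### The job

Set the bench out for doming: put the wooden doming block in the middle of the square steel bench block with its sides squared to the steel block's sides, and on the long pale board stand the large tin in the middle of the left-hand marked ring (left as the robot sees it, facing the board), the steel cone upright in the middle of the right-hand ring, and the spool of copper wire midway between the two rings. Then stack the small tin centrally on top of the large tin. Leave the little amber bottle and the brown bar of polishing compound where they are, and let go of everything.

Things in the scene. Friction and masses are not known exactly. Their poses are not given: they have to be found in the camera images.
- doming_block: Loose doming block of dark wood, 46 x 46 mm square, 40 mm high, with a round hollow 30 mm wide and 12 mm deep in its top; about 90 g. Starts upright on the table at any yaw. Origin: centre of its underside; z is up. x and y are square to its sides.
- large_tin: Loose round closed aluminium tin, the wider of the two: 56 mm across, 26 mm high, flat lid; about 70 g. Starts upright on the table. Origin: centre of its underside; z is up.
- small_tin: Loose round closed aluminium tin, the narrower of the two: 40 mm across, 20 mm high; about 40 g. Starts upright on the table. Origin: centre of its underside; z is up.
- spool: Loose spool of copper wire standing on end, white flanges 40 mm across, 44 mm high; it can be gripped anywhere as a 40 mm cylinder; about 120 g. Starts upright on the table. Origin: centre of its underside; z is up.
- cone: Loose steel cone (bezel mandrel) standing upright: a straight cylindrical foot 36 mm across and 34 mm high, then tapering to 12 mm across at the top, 62 mm high overall; about 200 g. Origin: centre of its underside; z is up.
- board: Fixed pale wooden board lying flat, 90 mm (its x) by 260 mm (its y), 12 mm thick, turned by up to 0.3 rad, left or right of the steel block. Origin: centre of its underside, on the table; its y runs along it to the robot's left. Two flat dark rings, 62 mm across, are marked on top, centred at x = 0, y = +85 mm (left-hand) and y = -85 mm (right-hand).
- bench_block: Fixed square bright steel bench block lying flat, 85 x 85 mm, 18 mm thick, turned by up to 0.75 rad. Origin: centre of its underside, on the table; x and y are square to its sides.
- bottle: Bystander, loose and easily knocked over: small amber bottle with a white cap, 34 mm across, 85 mm high, standing among the loose things. Leave it. Origin: centre of its underside; z is up.
- bar: Bystander, loose: brown bar of polishing compound, 70 x 30 x 22 mm, lying flat on the table at the robot's left. Leave it. Origin: centre of its underside; z is up.

How it is judged:
By the outcome, as a careful person would: the job done as asked, in the order asked, and still so for the second after the job is handed in, with the robot touching nothing.
It also fails if it takes over 115 s, if anything falls off the work surface, if the arm or the gripper's body presses on something with over 40 N, if the wrist force passes 120 N, or if a joint passes its speed limit or range.

## Working session

There is one attempt and no reset: what is moved stays moved. The work goes in short steps, Python scripts to look and compute and a tool call to move; the robot and the scene stay as the last step left them, time stands still between calls to the robot, and variables do not carry over. Pictures are saved under pics/ and viewed, and the job is handed in when it is done.

Besides the shell and the picture viewer there is one more tool, called after ">>>" as name(argument=value, ...) on one line, values as JSON. move_arm: Moves the arm, as the interface text tells. Its arguments: {"type":"object","properties":{"increments":{"type":"string"},"newtons":{"type":"number"}},"required":["increments"]}

```bash
ls; mkdir -p pics; python3 - <<'E'
from station import bot, vision
import cv2
print(bot.get_obs())
for n in ["scene","top"]:
    p,d=vision.read_camera(n); cv2.imwrite(f"pics/{n}0.png",p[:,:,::-1]); import numpy as np; np.savez(f"/tmp/{n}0.npz",p=p,d=d)
    print(vision.calibration(n))
print(vision.calibration("wrist"))
E
```

```text
pics
{'t': 0.0, 'q': array([-1.34908075,  0.47781895,  0.02233267,  1.5564599 , -0.01153575,
        1.10931925, -0.08309561]), 'joint_vel': array([ 0.00075567, -0.00088682, -0.00057221,  0.0002898 ,  0.00043188,
        0.00059338,  0.00021382]), 'joint_torque': array([ 1.38194195e-03, -5.96474218e+01,  1.60888832e+00, -2.81189150e+01,
        1.25205857e-02,  9.26179782e-03, -1.52937213e-05]), 'eef_pos': array([0.21841624, 0.63804527, 0.23030938]), 'tool_rot': array([-1.01862624e-04,  1.64153292e-01,  9.86434395e-01, -9.33430098e-04]), 'contact_force': array([-0.39138701, -0.63027057, -0.51958502]), 'torque': array([-0.02480664,  0.02983726,  0.01722374]), 'gripper_width': 1.003254749095088}
{'fx': 493.6865070931339, 'fy': 493.6865070931339, 'cx': 281.8196625582816, 'cy': 217.14630224612378, 'k1': -0.12878124898811358, 'R': array([[-0.45077359,  0.89258454,  0.00979814],
       [ 0.59950544,  0.31085874, -0.73753649],
       [-0.66135951, -0.32658793, -0.6752362 ]]), 't': array([ 0.20100201, -0.31700861,  1.4156785 ])}
{'fx': 486.0697985676308, 'fy': 486.0697985676308, 'cx': 278.84962724304614, 'cy': 205.38380425795836, 'k1': -0.020621186971593475, 'R': array([[-0.02702497, -0.9996305 ,  0.00291678],
       [-0.99146411,  0.02643166, -0.12767257],
       [ 0.1275483 , -0.00634223, -0.99181208]]), 't': array([0.02517112, 0.52639839, 1.12370895])}
{'fx': 325.0349854407913, 'fy': 325.0349854407913, 'cx': 281.24753076491515, 'cy': 210.81433933063016, 'k1': -0.06133469759021258, 'hand_eye': array([[-2.84559379e-04, -9.52267878e-01, -3.05263507e-01,
         7.89662160e-02],
       [ 9.99999571e-01, -2.06079292e-06, -9.25747178e-04,
        -5.62302481e-04],
       [ 8.80930216e-04, -3.05263639e-01,  9.52267470e-01,
        -1.41108286e-01],
       [ 0.00000000e+00,  0.00000000e+00,  0.00000000e+00,
         1.00000000e+00]])}
```

View pics/top0.png

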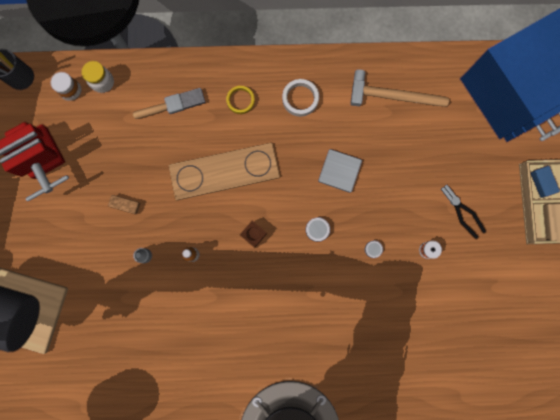

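View pics/scene0.png

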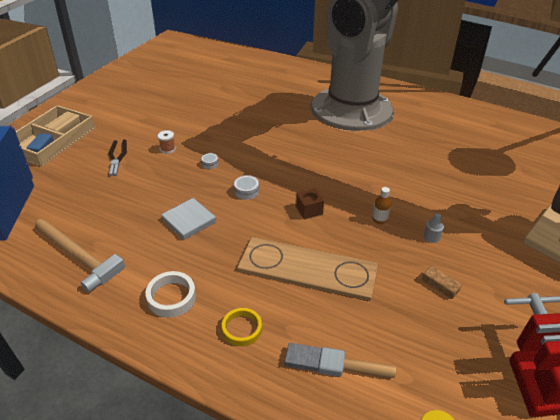

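The top view shows the doming block at (254,233), large tin (318,229), small tin (374,249), spool (432,250), cone (142,256), bottle (189,254), bar (124,204), board (224,171) and steel block (341,171). The scene view agrees.

```bash
cat > h.py <<'E'
import numpy as np, cv2
from scipy.spatial.transform import Rotation as Ro
from station import bot, vision
def cam(n,obs=None):
    c=vision.calibration(n); K=np.array([[c['fx'],0,c['cx']],[0,c['fy'],c['cy']],[0,0,1.]])
    if n=='wrist':
        w=obs['tool_rot']; T=np.eye(4); T[:3,:3]=Ro.from_quat([w[1],w[2],w[3],w[0]]).as_matrix(); T[:3,3]=obs['eef_pos']
        M=T@c['hand_eye']; R=M[:3,:3].T; t=-R@M[:3,3]
    else: R,t=np.array(c['R']),np.array(c['t'])
    return K,np.array([c['k1'],0,0,0,0.]),R,t
def rays(C,uv):
    K,D,R,t=C; n=cv2.undistortPoints(np.asarray(uv,float).reshape(-1,1,2),K,D,).reshape(-1,2)
    return np.c_[n,np.ones(len(n))]
def cloud(C,d):
    K,D,R,t=C; h,w=d.shape; v,u=np.mgrid[:h,:w]
    r=rays(C,np.c_[u.ravel(),v.ravel()])*d.reshape(-1,1)
    return ((r-t)@R).reshape(h,w,3)
def plane(C,uv,z):
    K,D,R,t=C; r=rays(C,uv)@R; o=-R.T@t
    return o+r*((z-o[2])/r[:,2])[:,None]
def proj(C,X):
    K,D,R,t=C
    return cv2.projectPoints(np.asarray(X,float).reshape(-1,1,3),cv2.Rodrigues(R)[0],t,K,D)[0].reshape(-1,2)
def blobs(C,d,lo=.008,hi=.12,xr=(.35,.95),yr=(-.55,.55),minA=30):
    P=cloud(C,d); z=P[...,2]
    m=((d>0)&(z>lo)&(z<hi)&(P[...,0]>xr[0])&(P[...,0]<xr[1])&(P[...,1]>yr[0])&(P[...,1]<yr[1])).astype(np.uint8)
    n,L,s,c=cv2.connectedComponentsWithStats(m,connectivity=4)
    for i in range(1,n):
        if s[i,4]<minA: continue
        q=P[L==i]; zt=np.percentile(q[:,2],90); top=q[q[:,2]>zt-.006]
        r=cv2.minAreaRect((top[:,:2]*1000).astype(np.float32))
        print('px',c[i].round(0),'A',s[i,4],'zt',zt.round(4),'topmean',top[:,:2].mean(0).round(4),'rect',np.round(r[0],1),np.round(r[1],1),round(r[2],1))
    return P,L
E
python3 - <<'E'
from h import *
for n in ['top','scene']:
    f=np.load(f'/tmp/{n}0.npz'); print(n); P,_=blobs(cam(n),f['d'])
    print(np.median(P[...,2][(P[...,0]>.4)&(P[...,0]<.8)&(abs(P[...,1])<.3)]))
E
```

```text
top
px [491. 101.] A 1995 zt 0.11 topmean [ 0.7641 -0.5017] rect [ 762.4 -502. ] [186.6   8. ] 29.4
px [97. 76.] A 693 zt 0.0717 topmean [0.8582 0.4505] rect [858.8 449.9] [52.1 49.8] 71.3
px [391.  93.] A 1264 zt 0.0275 topmean [ 0.8045 -0.2703] rect [ 786.6 -291.4] [241.7  88.3] 70.1
px [66. 86.] A 551 zt 0.0617 topmean [0.8382 0.5292] rect [838.2 528.1] [47.9 42.7] 2.6
px [300.  97.] A 518 zt 0.0271 topmean [ 0.7993 -0.0476] rect [799.5 -47.6] [86.9 90.2] 87.7
px [240.  99.] A 266 zt 0.0201 topmean [0.7993 0.1014] rect [798.7 101.5] [67.1 68.5] 89.4
px [173. 103.] A 883 zt 0.0215 topmean [0.7927 0.2644] rect [788.1 280. ] [ 43.7 177. ] 15.0
px [223. 171.] A 3651 zt 0.015 topmean [0.6183 0.145 ] rect [618.8 145. ] [ 91.2 259.9] 10.9
px [ 52. 155.] A 258 zt 0.1113 topmean [0.6535 0.5386] rect [653.7 538.1] [12.8 30.3] 64.7
px [339. 171.] A 1200 zt 0.0208 topmean [ 0.6115 -0.1392] rect [ 611.9 -139.1] [84.6 84.8] 69.3
px [ 52. 183.] A 196 zt 0.0895 topmean [0.5846 0.5327] rect [585.5 523.5] [53.  37.3] 89.0
px [463. 211.] A 433 zt 0.0142 topmean [ 0.5054 -0.4356] rect [ 505.8 -437.1]
[... 1778 characters left out ...]
9] rect [353.  539.4] [21.1  5.5] 73.6
px [442. 281.] A 575 zt 0.0218 topmean [0.5469 0.3887] rect [545.  388.1] [70.2 32.7] 73.2
px [170. 292.] A 1035 zt 0.0247 topmean [ 0.8027 -0.0468] rect [801.6 -48.2] [90.  88.4] 68.2
px [526. 301.] A 300 zt 0.0879 topmean [0.5883 0.5337] rect [587.9 523.9] [40.1 52.2] 0.1
px [241. 325.] A 537 zt 0.0177 topmean [0.8023 0.1021] rect [802.  101.3] [70.1 67.2] 37.8
px [523. 343.] A 538 zt 0.1112 topmean [0.6676 0.538 ] rect [667.5 539. ] [26.2  9.9] 50.1
px [332. 361.] A 1954 zt 0.0192 topmean [0.7975 0.2645] rect [791.8 280.5] [ 42.7 179.4] 15.8
px [436. 415.] A 241 zt 0.07 topmean [0.8455 0.4433] rect [844.3 442.7] [15.5 45.8] 25.3
-0.001001542345471272
```

>>> move_arm(increments="1 22 -50 0 0 0 0; 1 22 -50 0 0 0 0; 1 22 -50 0 0 0 0; 1 22 -50 0 0 0 0; 1 22 -50 0 0 0 0; 1 22 -50 0 0 0 0; 1 22 -50 0 0 0 0; 1 22 -50 0 0 0 0", newtons=40)

```text
t: 1.1
eef_pos: [0.3949, 0.2368, 0.2312]
tool_rot: [-0.0, 0.164, 0.986, 0.0]
contact_force: [0.8, -0.4, 0.2]
gripper_width: 1.002
```

>>> move_arm(increments="1 12 -40 5 0 0 -0.1; 1 12 -40 5 0 0 -0.1; 1 12 -40 5 0 0 -0.1; 1 12 -40 5 0 0 -0.1; 1 6 -10 0 0 0 0; 1 0 0 0 0 0 0; 1 0 0 0 0 0 0; 1 0 0 0 0 0 0")

```text
t: 2.1
eef_pos: [0.4482, 0.0698, 0.2511]
tool_rot: [-0.0, 0.356, 0.935, -0.0]
contact_force: [0.4, -0.6, 0.6]
gripper_width: 1.002
```

```bash
cat >> h.py <<'E'
def look(name,**k):
    o=bot.get_obs(); C=cam('wrist',o); p,d=vision.read_camera('wrist')
    cv2.imwrite(f'pics/{name}.png',p[:,:,::-1]); np.savez(f'/tmp/{name}.npz',p=p,d=d,R=C[2],t=C[3])
    w=o['tool_rot']; R=Ro.from_quat([w[1],w[2],w[3],w[0]]).as_matrix()
    print('t',o['t'],'eef',o['eef_pos'].round(4),'tooly ang',np.degrees(np.arctan2(R[1,1],R[0,1])).round(1),'z',R[:,2].round(3),'g',round(o['gripper_width'],3))
    return C,p,d
E
python3 - <<'E'
from h import *
C,p,d=look('w1'); blobs(C,d,minA=300)
E
```

```text
t 2.1 eef [0.4482 0.0698 0.2511] tooly ang 48.3 z [-0.001  0.    -1.   ] g 1.002
px [539.  59.] A 1243 zt 0.021 topmean [0.5363 0.3725] rect [538.2 375.6] [49.2 30.4] 72.1
px [374.  61.] A 1323 zt 0.0834 topmean [0.4163 0.2212] rect [416.5 221.5] [16.1 16.8] 52.2
px [420. 225.] A 11924 zt 0.0112 topmean [0.6114 0.1561] rect [617.7 142.3] [ 91.6 260.6] 11.1
px [292. 184.] A 1847 zt 0.039 topmean [0.4599 0.0741] rect [460.3  74.1] [45.9 46.5] 48.0
px [205. 264.] A 1579 zt 0.0257 topmean [ 0.4668 -0.0788] rect [468.  -80.1] [54.4 56.3] 57.7
px [538. 285.] A 1610 zt 0.0179 topmean [0.7966 0.233 ] rect [799.9 238.2] [42.5 95.6] 17.0
px [112. 296.] A 699 zt 0.0197 topmean [ 0.4164 -0.2113] rect [ 416.6 -212.3] [39.7 38.6] 49.0
px [249. 350.] A 2622 zt 0.0172 topmean [ 0.6054 -0.1336] rect [ 610.9 -140.2] [84.6 85.9] 69.3
```

View pics/w1.png

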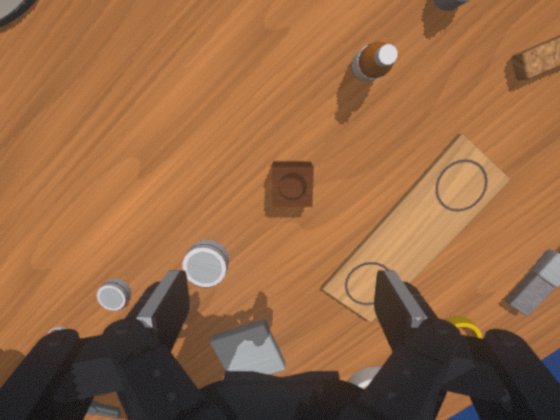

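>>> move_arm(increments="1 6 2 -40 0 0 0; 1 6 2 -50 0 0 0; 1 0 0 -55 0 0 0; 1 0 0 -50 0 0 0; 1 0 0 -35 0 0 0; 1 0 0 -16 0 0 0; 0.4 0 0 0 0 0 0; 0.4 0 0 0 0 0 0")

```text
t: 3.15
eef_pos: [0.4616, 0.073, 0.0065]
tool_rot: [0.001, 0.357, 0.934, 0.001]
contact_force: [-0.9, -0.2, -0.4]
gripper_width: 0.603
```

>>> move_arm(increments="0.3 0 0 0 0 0 0; 0.3 0 0 0 0 0 0; 0.3 0 0 0 0 0 0; 0.3 0 0 10 0 0 0; 0.3 0 0 30 0 0 0; 0.3 20 -28 40 0 0 0.1; 0.3 32 -45 20 0 0 0.1; 0.3 32 -45 0 0 0 0.1")

```text
t: 4.15
eef_pos: [0.5469, -0.0461, 0.1084]
tool_rot: [0.002, 0.211, 0.977, 0.001]
contact_force: [-0.3, 0.4, -1.0]
gripper_width: 0.536
```

>>> move_arm(increments="0.3 32 -46 0 0 0 0.07; 0.3 25 -38 -10 0 0 0; 0.3 7 -9 -20 0 0 0; 0.3 0 0 -20 0 0 0; 0.3 0 0 0 0 0 0; 0.3 0 0 0 0 0 0; 0.3 0 0 0 0 0 0; 0.3 0 0 0 0 0 0")

```text
t: 5.15
eef_pos: [0.6089, -0.1381, 0.056]
tool_rot: [0.001, 0.179, 0.984, 0.0]
contact_force: [-0.1, -1.1, -0.6]
gripper_width: 0.53
```

```bash
python3 - <<'E'
from h import *
C,p,d=look('w2'); blobs(C,d,minA=300,hi=.2)
E
```

```text
t 5.15 eef [ 0.6089 -0.1381  0.056 ] tooly ang 69.4 z [ 0.001 -0.    -1.   ] g 0.53
px [291.   7.] A 961 zt 0.0249 topmean [ 0.492  -0.0897] rect [491.5 -90.2] [31.3  4.9] 67.7
px [541. 179.] A 4533 zt 0.0111 topmean [0.6283 0.0239] rect [637.8  19.2] [33.1 95.4] 83.8
px [281. 331.] A 63843 zt 0.1408 topmean [ 0.5954 -0.1338] rect [ 598.3 -134.7] [131.5  21.6] 69.4
```

View pics/w2.png

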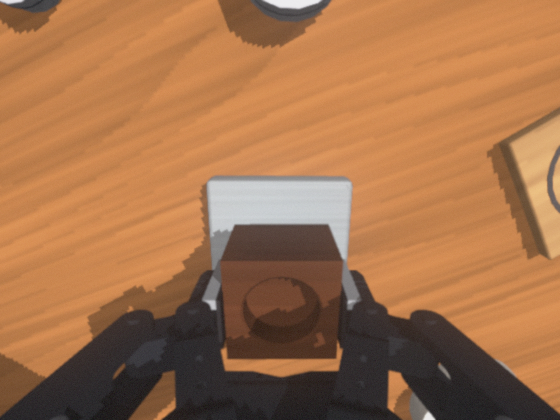

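```bash
python3 - <<'E'
from h import *
f=np.load('/tmp/w2.npz');c=cam('wrist',bot.get_obs())
C=(c[0],c[1],f['R'],f['t'])
a=np.radians(69.35); ex=np.array([np.sin(a),-np.cos(a)]); ey=np.array([np.cos(a),np.sin(a)])
s=plane(C,[[208,178],[351,178]],.018)[:,:2]; b=plane(C,[[234,225],[328,225]],.051)[:,:2]; tt=plane(C,[[221,263],[339,263]],.091)[:,:2]
t2=plane(C,[[226,357],[337,357]],.091)[:,:2]
for n,q in zip('sbtT',(s,b,tt,t2)): print(n,q.round(4).tolist(),'ex',(q@ex).round(4),'ey',(q@ey).round(4), 'len',np.linalg.norm(q[1]-q[0]))
E
```

```text
s [[0.5559, -0.163], [0.5842, -0.0877]] ex [0.5777 0.5776] ey [0.0436 0.124 ] len 0.08042973818154267
b [[0.5773, -0.1512], [0.5932, -0.109]] ex [0.5936 0.5935] ey [0.0622 0.1072] len 0.045065695735112626
t [[0.5775, -0.1504], [0.5926, -0.1103]] ex [0.5934 0.5934] ey [0.063  0.1058] len 0.04281048167399694
T [[0.6173, -0.166], [0.6332, -0.1237]] ex [0.6362 0.6361] ey [0.0623 0.1076] len 0.04525331943733023
```

>>> move_arm(increments="0.3 3.5 -2 -10 0 0 0; 0.3 0 0 -12 0 0 0; 0.3 0 0 -7 0 0 0; 0.3 0 0 -2 0 0 0; 0.3 0 0 0 0 0 0; 0.3 0 0 0 0 0 0; 0.3 0 0 0 0 0 0; 0.3 0 0 0 0 0 0")

```text
t: 6.2
eef_pos: [0.6114, -0.1404, 0.0246]
tool_rot: [-0.001, 0.179, 0.984, 0.0]
contact_force: [-3.3, 0.5, 8.7]
gripper_width: 0.528
```

>>> move_arm(increments="0.65 0 0 0 0 0 0; 0.7 0 0 0 0 0 0; 1 0 0 0 0 0 0; 1 0 0 30 0 0 0; 1 0 0 50 0 0 0; 1 -15 6 50 0 0 0; 1 -15 6 30 0 0 0; 1 0 0 0 0 0 0")

```text
t: 7.2
eef_pos: [0.583, -0.1284, 0.1869]
tool_rot: [0.002, 0.179, 0.984, 0.0]
contact_force: [-0.5, 0.4, -0.1]
gripper_width: 1.004
```

```bash
python3 - <<'E'
from h import *
C,p,d=look('w3'); P,L=blobs(C,d,minA=300,hi=.1)
for lo,hi in((.012,.024),(.034,.045)):
    pass
E
```

```text
t 7.2 eef [ 0.583  -0.1284  0.1869] tooly ang 69.4 z [ 0.005  0.    -1.   ] g 1.004
px [287.  52.] A 3538 zt 0.0258 topmean [ 0.4677 -0.0807] rect [467.7 -80.7] [54.6 55.2] 69.3
px [128.  54.] A 1808 zt 0.0199 topmean [ 0.4175 -0.2126] rect [ 417.4 -213.5] [40.  39.3] 68.4
px [496. 154.] A 11826 zt 0.0112 topmean [0.6255 0.0849] rect [628.1  91.9] [ 91.1 157.2] 10.8
px [ 13. 107.] A 1042 zt 0.0419 topmean [ 0.4201 -0.3312] rect [ 420.  -332.1] [ 9.7 31. ] 57.7
px [280. 216.] A 6590 zt 0.0565 topmean [ 0.6082 -0.1399] rect [ 609.3 -140.2] [46.1 46.2] 69.5
px [ 25. 239.] A 816 zt 0.0119 topmean [ 0.5362 -0.4137] rect [ 535.5 -415.5] [73.6 23.4] 30.3
px [529. 290.] A 1341 zt 0.0165 topmean [0.796  0.0982] rect [798.1  98.8] [69.2 69.4] 31.3
px [378. 341.] A 465 zt 0.0237 topmean [ 0.7918 -0.0877] rect [793.3 -87.4] [16.3 58.5] 89.3
px [292. 364.] A 570 zt 0.0247 topmean [ 0.7863 -0.1896] rect [ 788.2 -190.1] [25.5 23.9] 81.6
```

View pics/w3.png

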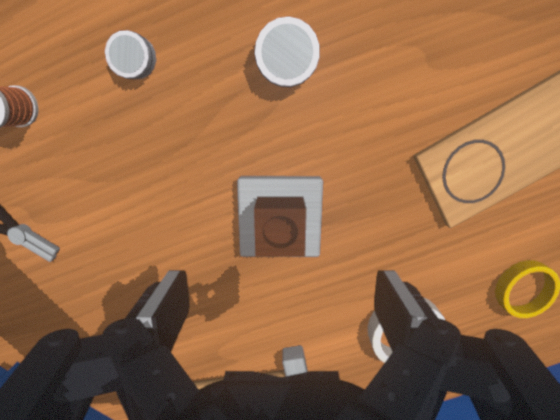

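```bash
python3 - <<'E'
from h import *
f=np.load('/tmp/w3.npz');c=cam('wrist',bot.get_obs())
C=(c[0],c[1],f['R'],f['t']); P=cloud(C,f['d'])
reg=np.zeros(f['d'].shape,bool); reg[165:270,225:335]=1
for lo,hi in((.013,.022),(.05,.065)):
    q=P[reg&(P[...,2]>lo)&(P[...,2]<hi)][:,:2]*1000
    print(cv2.minAreaRect(q.astype(np.float32)))
print(plane(C,[[239,178],[322,178],[321,257],[238,257]],.018).round(4), plane(C,[[239,178],[322,178],[321,257],[238,257]],.018).mean(0))
E
```

```text
((610.7129516601562, -140.91610717773438), (85.092529296875, 85.35738372802734), 69.23021697998047)
((609.2730102539062, -140.162353515625), (46.11471939086914, 46.18593215942383), 69.53387451171875)
[[ 0.5567 -0.163   0.018 ]
 [ 0.5851 -0.0875  0.018 ]
 [ 0.6652 -0.1152  0.018 ]
 [ 0.6344 -0.197   0.018 ]] [ 0.61036029 -0.14067445  0.018     ]
```

```bash
python3 - <<'E'
from h import *
c=cam('wrist',bot.get_obs())
for n,cs in (('w1',[(461,185),(367,283)]),('w3',[(474,171)]),('top0',[(258,163),(190,179)]),('scene0',[(266,256),(352,275)])):
    f=np.load(f'/tmp/{n}.npz'); C=cam(n[:-1]) if n[0]!='w' else (c[0],c[1],f['R'],f['t'])
    for (u,v) in cs:
        ctr=plane(C,[[u,v]],.012)[0]
        for it in range(3):
            th=np.linspace(0,2*np.pi,180,endpoint=False); rr=np.linspace(.022,.040,73)
            X=np.zeros((180,73,3)); X[...,0]=ctr[0]+np.cos(th)[:,None]*rr; X[...,1]=ctr[1]+np.sin(th)[:,None]*rr; X[...,2]=.012
            uv=proj(C,X).reshape(180,73,2).astype(np.float32)
            g=cv2.remap(cv2.cvtColor(f['p'],cv2.COLOR_RGB2GRAY),uv[...,0],uv[...,1],cv2.INTER_LINEAR)
            k=g.argmin(1); ok=g.min(1)<np.median(g,1)-20
            pts=X[np.arange(180),k][ok][:,:2]
            A=np.c_[2*pts,np.ones(len(pts))]; s=np.linalg.lstsq(A,(pts**2).sum(1),rcond=None)[0]
            ctr=np.r_[s[:2],.012]
        print(n,len(pts),ctr[:2].round(4),'r',np.sqrt(s[2]+s[0]**2+s[1]**2).round(4))
E
```

```text
w1 180 [0.6014 0.2257] r 0.0309
w1 145 [0.6317 0.0564] r 0.0286
w3 180 [0.634  0.0585] r 0.0308
top0 180 [0.6357 0.0606] r 0.0308
top0 180 [0.6032 0.2276] r 0.0309
scene0 180 [0.6374 0.0612] r 0.0309
scene0 180 [0.6054 0.2279] r 0.0309
```

>>> move_arm(increments="1 -50 21 -10 0 0 0; 1 -45 19 -30 0 0 0; 1 -20 8.5 -45 0 0 0; 1 0 0 -45 0 0 0; 1 0 0 -35 0 0 0; 1 0 0 -14 0 0 0; 1 0 0 0 0 0 0; 1 0 0 0 0 0 0")

```text
t: 8.25
eef_pos: [0.4679, -0.0801, 0.0061]
tool_rot: [0.001, 0.179, 0.984, 0.0]
contact_force: [-0.1, 0.2, -0.6]
gripper_width: 1.001
```

```bash
python3 - <<'E'
from h import *
C,p,d=look('w4')
E
```

```text
t 8.25 eef [ 0.4679 -0.0801  0.0061] tooly ang 69.4 z [ 0.001 -0.    -1.   ] g 1.001
```

View pics/w4.png

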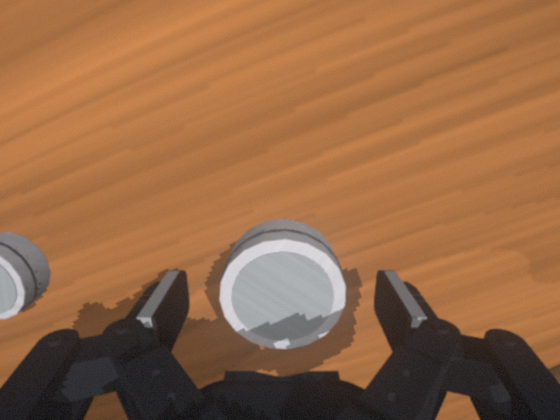

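>>> move_arm(increments="1 0 0 -4 0 0 0; 0.6 0 0 -1 0 0 0; 0.4 0 0 0 0 0 0; 0.4 0 0 0 0 0 0; 0.4 0 0 0 0 0 0; 0.4 0 0 0 0 0 0; 0.4 0 0 0 0 0 0; 0.4 0 0 0 0 0 0")

```text
t: 9.3
eef_pos: [0.4672, -0.0798, 0.0007]
tool_rot: [0.0, 0.179, 0.984, 0.0]
contact_force: [-1.0, 0.9, 5.9]
gripper_width: 0.645
```

>>> move_arm(increments="0.4 0 0 10 0 0 0; 0.4 0 0 30 0 0 0; 0.4 20 45 30 0 0 0; 0.4 24 55 10 0 0 0; 0.4 24 55 0 0 0 0; 0.4 24 55 0 0 0 0; 0.4 24 55 0 0 0 0; 0.4 18 40.5 -5 0 0 0")

```text
t: 10.3
eef_pos: [0.6018, 0.2291, 0.0761]
tool_rot: [0.001, 0.178, 0.984, 0.001]
contact_force: [1.3, 0.2, -0.6]
gripper_width: 0.639
```

>>> move_arm(increments="0.4 0 0 -15 0 0 0; 0.4 0 0 -15 0 0 0; 0.4 0 0 -10 0 0 0; 0.4 0 0 0 0 0 0; 0.4 0 0 0 0 0 0; 0.4 0 0 0 0 0 0; 0.4 0 0 0 0 0 0; 0.4 0 0 0 0 0 0")

```text
t: 11.3
eef_pos: [0.6012, 0.2258, 0.0355]
tool_rot: [0.0, 0.179, 0.984, 0.0]
contact_force: [-0.2, 0.0, -0.6]
gripper_width: 0.64
```

```bash
python3 - <<'E'
from h import *
C,p,d=look('w5')
E
```

```text
t 11.3 eef [0.6012 0.2258 0.0355] tooly ang 69.4 z [ 0.  0. -1.] g 0.64
```

View pics/w5.png

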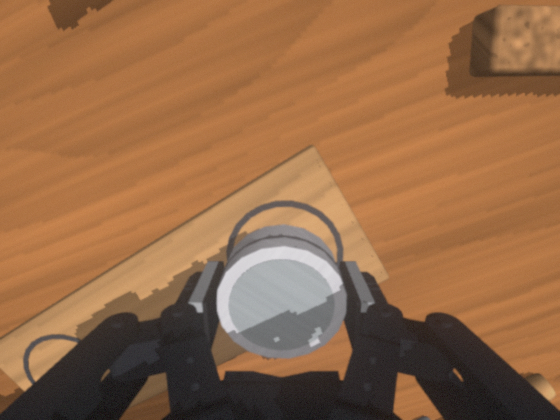

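```bash
cat >> h.py <<'E'
from scipy.optimize import least_squares
def ringfit(C,p,ctr,z=.012,r=.0308,th0=0,th1=360,show=False):
    """ring centre with fixed radius, only rays in world azimuth th0..th1 deg"""
    ctr=np.array([*ctr,z]); g=cv2.cvtColor(p,cv2.COLOR_RGB2GRAY)
    th=np.radians(np.arange(th0,th1,2.)); rr=np.linspace(r-.008,r+.008,65)
    for it in range(3):
        X=np.zeros((len(th),65,3)); X[...,0]=ctr[0]+np.cos(th)[:,None]*rr; X[...,1]=ctr[1]+np.sin(th)[:,None]*rr; X[...,2]=z
        uv=proj(C,X).reshape(len(th),65,2).astype(np.float32)
        v=cv2.remap(g,uv[...,0],uv[...,1],cv2.INTER_LINEAR)
        pts=X[np.arange(len(th)),v.argmin(1)][:,:2]
        s=least_squares(lambda c:np.hypot(*(pts-c).T)-r,ctr[:2],loss='soft_l1',f_scale=.001); ctr[:2]=s.x
    return ctr[:2].round(4), np.median(abs(s.fun)).round(5)
def circ(C,pts,z):
    X=plane(C,pts,z)[:,:2]; A=np.c_[2*X,np.ones(len(X))]; s=np.linalg.lstsq(A,(X**2).sum(1),rcond=None)[0]
    return s[:2].round(4),np.sqrt(s[2]+s[:2]@s[:2]).round(4)
def saved(n):
    f=np.load(f'/tmp/{n}.npz');c=cam('wrist',bot.get_obs()); return (c[0],c[1],f['R'],f['t']),f['p'],f['d']
E
python3 - <<'E'
from h import *
C,p,d=saved('w5')
for c0 in((.601,.226),(.604,.226),(.599,.224)): print('ring',ringfit(C,p,c0,th0=130,th1=190+10))
P=cloud(C,d); m=(P[...,2]>.055)&(P[...,2]<.068)
m[:235]=0;m[365:]=0;m[:,:205]=0;m[:,357:]=0
q=P[m]; print(np.median(q[:,2]),cv2.minEnclosingCircle((q[:,:2]*1000).astype(np.float32)),q.mean(0))
print(circ(C,[[282,247],[232,262],[333,262],[218,300],[346,300],[235,343],[330,343],[282,358]],.061))
E
```

```text
ring (array([0.6021, 0.2263]), np.float64(0.00025))
ring (array([0.6021, 0.2263]), np.float64(0.00026))
ring (array([0.6021, 0.2263]), np.float64(0.00022))
0.05943743156202482 ((597.5386352539062, 225.9482879638672), 32.673213958740234) [0.59916596 0.22564584 0.05951984]
(array([0.6007, 0.2256]), np.float64(0.0275))
```

>>> move_arm(increments="0.4 1.4 0.7 -10 0 0 0; 0.4 0 0 -8 0 0 0; 0.4 0 0 -3 0 0 0; 0.4 0 0 -1.5 0 0 0; 0.4 0 0 0 0 0 0; 0.4 0 0 0 0 0 0; 0.4 0 0 0 0 0 0; 0.4 0 0 0 0 0 0")

```text
t: 12.35
eef_pos: [0.6026, 0.2264, 0.0128]
tool_rot: [0.0, 0.179, 0.984, 0.0]
contact_force: [-0.2, -0.1, 0.1]
gripper_width: 0.644
```

>>> move_arm(increments="0.4 0 0 -0.8 0 0 0; 0.4 0 0 0 0 0 0; 0.72 0 0 0 0 0 0; 0.8 0 0 0 0 0 0; 1 0 0 0 0 0 0; 1 0 0 20 0 0 0; 1 -8 -4 50 0 0 0; 1 -8 20 60 0 0 0")

```text
t: 13.35
eef_pos: [0.5866, 0.2392, 0.1428]
tool_rot: [-0.0, 0.181, 0.984, -0.001]
contact_force: [0.3, 0.6, 0.4]
gripper_width: 1.001
```

>>> move_arm(increments="1 -30 18 15 0 0 0; 1 -40 22 15 0 0 0; 1 -40 22 10 0 0 0; 1 -27 18 5 0 0 0; 1 0 0 0 0 0 0; 1 0 0 0 0 0 0; 1 0 0 0 0 0 0; 1 0 0 0 0 0 0")

```text
t: 14.35
eef_pos: [0.4504, 0.3211, 0.1857]
tool_rot: [0.0, 0.18, 0.984, -0.0]
contact_force: [-0.1, 0.4, 1.0]
gripper_width: 0.999
```

```bash
python3 - <<'E'
from h import *
C,p,d=look('w6'); blobs(C,d,minA=300,hi=.12)
P=cloud(C,d)
m=(P[...,2]>.034)&(P[...,2]<.043)&(P[...,0]>.56)&(P[...,0]<.64)&(P[...,1]>.18)&(P[...,1]<.27)
print(cv2.minEnclosingCircle((P[m][:,:2]*1000).astype(np.float32)),cv2.minAreaRect((P[m][:,:2]*1000).astype(np.float32)))
print(ringfit(C,p,(.602,.226)),ringfit(C,p,(.602,.226),th0=110,th1=230))
E
```

```text
t 14.35 eef [0.4504 0.3211 0.1857] tooly ang 69.3 z [ 0. -0. -1.] g 0.999
px [287. 154.] A 1239 zt 0.0599 topmean [0.4162 0.3389] rect [416.6 338.7] [15.2 16.2] 22.7
px [169. 201.] A 1770 zt 0.0833 topmean [0.416  0.2235] rect [416.3 222.6] [17.3 16.8] 87.3
px [371. 247.] A 1992 zt 0.021 topmean [0.5398 0.3866] rect [541.2 387.1] [69.8 30.5] 71.5
px [540. 277.] A 1026 zt 0.083 topmean [0.5875 0.5144] rect [587.6 516.7] [12.1 52.5] 32.4
px [236. 340.] A 7166 zt 0.0366 topmean [0.6004 0.2266] rect [602.8 225.7] [54.5 56.3] 78.2
px [553. 312.] A 329 zt 0.0729 topmean [0.653  0.5327] rect [656.1 533.5] [ 8.5 17.6] 76.1
((603.0560302734375, 225.04371643066406), 28.834707260131836) ((602.7626953125, 225.72315979003906), (54.51811218261719, 56.25969696044922), 78.19766235351562)
(array([0.6011, 0.2271]), np.float64(0.00054)) (array([0.6014, 0.2269]), np.float64(0.00025))
```

View pics/w6.png

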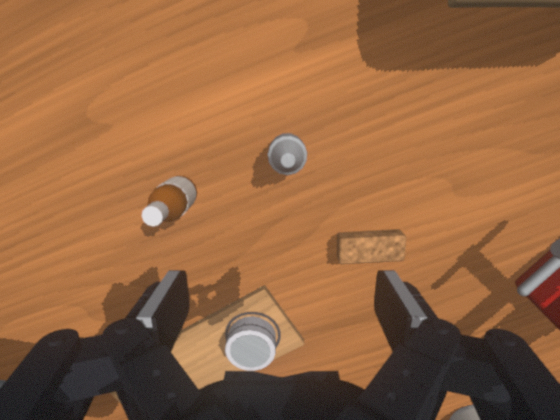

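>>> move_arm(increments="1 -17 9 -10 0 0 0; 1 -16.5 8.5 -30 0 0 0; 1 0 0 -40 0 0 0; 1 0 0 -45 0 0 0; 1 0 0 -40 0 0 0; 1 0 0 -18 0 0 0; 1 0 0 0 0 0 0; 1 0 0 0 0 0 0")

```text
t: 15.4
eef_pos: [0.4168, 0.3403, 0.004]
tool_rot: [0.001, 0.179, 0.984, 0.001]
contact_force: [0.2, -0.7, 0.8]
gripper_width: 1.0
```

```bash
python3 - <<'E'
from h import *
C,p,d=look('w7')
E
```

```text
t 15.4 eef [0.4168 0.3403 0.004 ] tooly ang 69.4 z [ 0.001  0.002 -1.   ] g 1.0
```

View pics/w7.png

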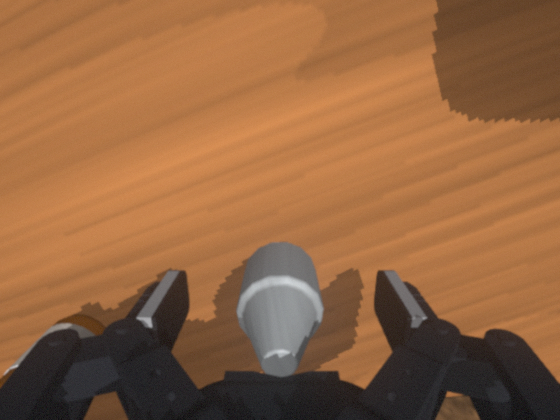

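>>> move_arm(increments="1 0 0 -2 0 0 0; 0.4 0 0 0 0 0 0; 0.25 0 0 0 0 0 0; 0.25 0 0 0 0 0 0; 0.25 0 0 0 0 0 0; 0.25 0 0 0 0 0 0; 0.25 0 0 0 0 0 0; 0.25 0 0 0 0 0 0", newtons=60)

```text
t: 16.45
eef_pos: [0.4163, 0.3396, 0.0012]
tool_rot: [0.0, 0.179, 0.984, 0.0]
contact_force: [-1.4, -0.4, 4.9]
gripper_width: 0.407
```

>>> move_arm(increments="0.25 0 0 12 0 0 0; 0.25 0 0 45 0 0 0; 0.25 30 0 50 0 0 0; 0.25 50 -10 10 0 0 0; 0.25 45 -40 0 0 0 0; 0.25 35 -50 0 0 0 0; 0.25 30 -54 0 0 0 0; 0.25 20 -55 0 0 0 0")

```text
t: 17.45
eef_pos: [0.6271, 0.1285, 0.1181]
tool_rot: [0.0, 0.179, 0.984, -0.0]
contact_force: [0.8, 0.2, -2.7]
gripper_width: 0.401
```

>>> move_arm(increments="0.25 8 -50 -10 0 0 0; 0.25 0 -22 -20 0 0 0; 0.25 0 0 -30 0 0 0; 0.25 0 0 -20 0 0 0; 0.25 0 0 0 0 0 0; 0.25 0 0 0 0 0 0; 0.25 0 0 0 0 0 0; 0.25 0 0 0 0 0 0")

```text
t: 18.45
eef_pos: [0.6347, 0.0587, 0.0387]
tool_rot: [0.001, 0.179, 0.984, 0.0]
contact_force: [-0.4, -0.7, -2.6]
gripper_width: 0.404
```

```bash
python3 - <<'E'
from h import *
C,p,d=look('w8')
E
```

```text
t 18.45 eef [0.6347 0.0587 0.0387] tooly ang 69.4 z [ 0.001  0.    -1.   ] g 0.404
```

View pics/w8.png

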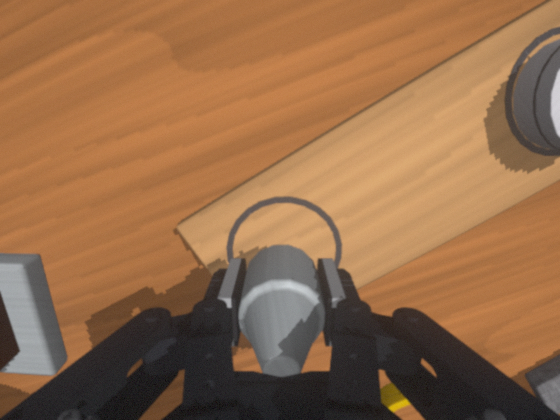

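```bash
python3 - <<'E'
from h import *
C,p,d=saved('w8')
print('ring',ringfit(C,p,(.634,.0585),th0=120,th1=200),ringfit(C,p,(.636,.059),th0=120,th1=200))
a=np.radians(69.4); ex=np.array([np.sin(a),-np.cos(a)])  # away from camera
n=plane(C,[[282,246]],.0375)[0][:2]; print('from foot near edge',(n+.018*ex).round(4))
n=plane(C,[[283,281]],.0715)[0][:2]; print('foot rim near',(n+.018*ex).round(4))
print('rim L R mid',plane(C,[[241,312],[325,312]],.0715).mean(0).round(4))
c=cam('wrist',bot.get_obs())
P=cloud(C,d); m=(P[...,2]>.092)&(P[...,2]<.105); m[:340]=0; m[385:]=0; m[:,:260]=0; m[:,310:]=0
print(m.sum(),P[m].mean(0).round(4),P[370,285])
E
```

```text
ring (array([0.6344, 0.0596]), np.float64(0.00026)) (array([0.6343, 0.0596]), np.float64(0.00023))
from foot near edge [0.6367 0.0575]
foot rim near [0.6361 0.0581]
rim L R mid [0.6322 0.0596 0.0715]
1369 [0.6323 0.0589 0.096 ] [0.63542752 0.05892601 0.09796827]
```

>>> move_arm(increments="0.25 -0.7 1 -10 0 0 0; 0.25 0 0 -9 0 0 0; 0.25 0 0 -4 0 0 0; 0.25 0 0 -2 0 0 0; 0.25 0 0 -1 0 0 0; 0.25 0 0 0 0 0 0; 0.25 0 0 0 0 0 0; 0.25 0 0 0 0 0 0")

```text
t: 19.5
eef_pos: [0.6328, 0.0594, 0.0132]
tool_rot: [-0.001, 0.179, 0.984, 0.0]
contact_force: [-8.5, -0.1, 13.6]
gripper_width: 0.405
```

>>> move_arm(increments="0.25 0 0 0.5 0 0 0; 0.5 0 0 0 0 0 0; 0.65 0 0 0 0 0 0; 1 0 0 0 0 0 0; 1 0 0 20 0 0 0; 1 0 0 60 0 0 0; 1 -30 -15 60 0 0 0; 1 -40 -30 40 0 0 0")

```text
t: 20.5
eef_pos: [0.5684, 0.0174, 0.1899]
tool_rot: [0.002, 0.178, 0.984, 0.001]
contact_force: [1.2, -0.1, 0.2]
gripper_width: 1.002
```

```bash
python3 - <<'E'
from h import *
C,p,d=look('w9'); blobs(C,d,minA=300,hi=.12)
P=cloud(C,d)
print(ringfit(C,p,(.634,.0596),th0=90,th1=220),ringfit(C,p,(.634,.0596)))
E
```

```text
t 20.5 eef [0.5684 0.0174 0.1899] tooly ang 69.5 z [ 0.005  0.001 -1.   ] g 1.002
px [417. 185.] A 20514 zt 0.0368 topmean [0.6091 0.1742] rect [613.3 146.3] [ 55.7 214.9] 7.5
px [ 15. 130.] A 1182 zt 0.0199 topmean [ 0.4194 -0.208 ] rect [ 420.5 -208.4] [29.5 39.7] 53.1
px [158. 264.] A 4156 zt 0.0562 topmean [ 0.5966 -0.1439] rect [ 595.3 -146. ] [33.8 62.8] 23.4
px [524. 301.] A 2408 zt 0.0183 topmean [0.7962 0.238 ] rect [798.8 239.1] [42.9 97.4] 15.4
px [294. 357.] A 1057 zt 0.0236 topmean [ 0.7676 -0.0408] rect [770.8 -41.8] [85.6 32.6] 72.4
(array([0.6339, 0.0593]), np.float64(0.00024)) (array([0.6337, 0.0593]), np.float64(0.00026))
```

View pics/w9.png

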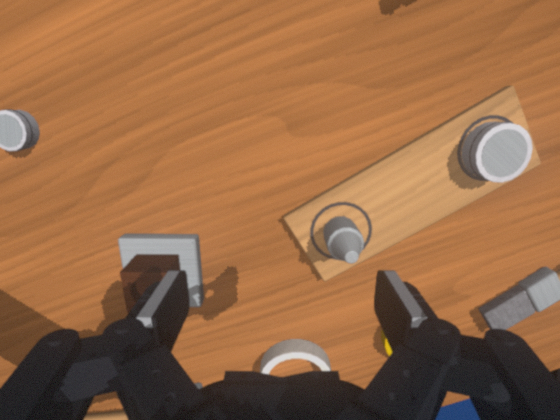

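```bash
cat >> h.py <<'E'
def boxpts(P,c,zr,h=.04):
    m=(P[...,2]>zr[0])&(P[...,2]<zr[1])&(abs(P[...,0]-c[0])<h)&(abs(P[...,1]-c[1])<h)
    q=(P[m][:,:2]*1000).astype(np.float32); r=cv2.minAreaRect(q)
    return len(q),np.round(r[0],1),np.round(r[1],1)
E
python3 - <<'E'
from h import *
C,p,d=saved('w9'); P=cloud(C,d)
print('cone',boxpts(P,(.634,.059),(.066,.08)),boxpts(P,(.634,.059),(.018,.08)))
print('tin',boxpts(P,(.602,.226),(.033,.045)),ringfit(C,p,(.602,.226),th0=120,th1=240))
# predicted outline check
for z,r in((.012,.018),(.046,.018),(.074,.006)):
    th=np.radians([69.4,159.4,249.4,339.4]); print(proj(C,np.c_[.634+r*np.cos(th),.0595+r*np.sin(th),np.full(4,z)]).round(1).tolist())
E
python3 -c "
import cv2;p=cv2.imread('pics/w9.png')[190:280,270:410];cv2.imwrite('pics/w9c.png',cv2.resize(p,None,fx=5,fy=5,interpolation=cv2.INTER_CUBIC))"
```

```text
cone (228, array([632.7,  57.8]), array([14. , 15.9])) (1331, array([632.2,  57.9]), array([32.7, 34.9]))
tin (2681, array([603., 225.]), array([55.3, 54.7])) (array([0.6019, 0.226 ]), np.float64(0.00028))
[[357.7, 231.1], [341.8, 215.0], [323.8, 231.1], [339.8, 246.8]]
[[365.7, 244.2], [348.3, 226.6], [328.3, 244.3], [345.8, 261.2]]
[[360.0, 257.2], [353.7, 251.0], [346.4, 257.3], [352.7, 263.4]]
```

View pics/w9c.png

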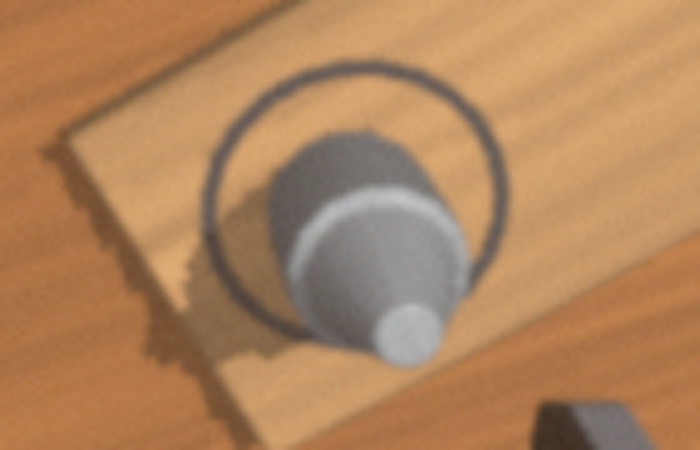

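>>> move_arm(increments="1 -20 -40 0 0 0 0; 1 -25 -55 0 0 0 0; 1 -25 -55 0 0 0 0; 1 -25 -55 0 0 0 0; 1 -25 -55 0 0 0 0; 1 -15 -50 0 0 0 0; 1 0 0 0 0 0 0; 1 0 0 0 0 0 0")

```text
t: 21.55
eef_pos: [0.4324, -0.2931, 0.1866]
tool_rot: [0.0, 0.179, 0.984, 0.0]
contact_force: [-0.1, 0.3, -0.6]
gripper_width: 1.002
```

```bash
python3 - <<'E'
from h import *
C,p,d=look('w10'); blobs(C,d,minA=300,hi=.12); print(bot.get_obs()['q'].round(2))
E
```

```text
t 21.55 eef [ 0.4324 -0.2931  0.1866] tooly ang 69.4 z [ 0.001  0.    -1.   ] g 1.002
px [354. 147.] A 1437 zt 0.0196 topmean [ 0.4162 -0.2138] rect [ 416.7 -213.4] [39.5 37.8] 25.9
px [221. 193.] A 1702 zt 0.0432 topmean [ 0.4105 -0.3458] rect [ 411.  -346.4] [39.6 40.2] 41.6
px [156. 259.] A 302 zt 0.0101 topmean [ 0.458  -0.4497] rect [ 458.2 -449.6] [57.8  9.5] 41.4
px [468. 288.] A 5650 zt 0.0561 topmean [ 0.6073 -0.1413] rect [ 609.4 -140.3] [48.2 47.5] 69.6
px [213. 306.] A 716 zt 0.0116 topmean [ 0.5332 -0.4153] rect [ 532.5 -417.2] [77.7 21.8] 29.6
px [450. 410.] A 440 zt 0.0245 topmean [ 0.7854 -0.1907] rect [ 788.6 -190.4] [26.7 26.5] 78.4
[ 0.1   0.29  0.45  1.99 -0.16  0.89  1.85]
```

View pics/w10.png

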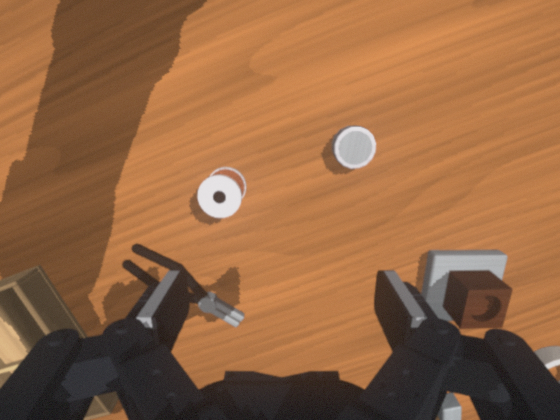

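>>> move_arm(increments="1 -11 -27 -10 0 0 0; 1 -10.4 -26 -30 0 0 0; 1 0 0 -40 0 0 0; 1 0 0 -45 0 0 0; 1 0 0 -40 0 0 0; 1 0 0 -18 0 0 0; 0.7 0 0 0 0 0 0; 0.4 0 0 0 0 0 0")

```text
t: 22.6
eef_pos: [0.4119, -0.3469, 0.0043]
tool_rot: [0.001, 0.179, 0.984, -0.0]
contact_force: [0.6, 0.5, 0.2]
gripper_width: 0.605
```

>>> move_arm(increments="0.3 0 0 0 0 0 0; 0.3 0 0 0 0 0 0; 0.3 0 0 0 0 0 0; 0.3 0 0 0 0 0 0; 0.3 0 0 15 0 0 0; 0.3 0 0 45 0 0 0; 0.3 10 30 50 0 0 0; 0.3 20 50 20 0 0 0")

```text
t: 23.6
eef_pos: [0.4415, -0.2684, 0.137]
tool_rot: [0.003, 0.181, 0.983, -0.001]
contact_force: [1.8, -0.0, -1.1]
gripper_width: 0.453
```

>>> move_arm(increments="0.3 22 51 0 0 0 0; 0.3 22 51 0 0 0 0; 0.3 22 51 0 0 0 0; 0.3 22 51 0 0 0 0; 0.3 22 51 0 0 0 0; 0.3 22 51 0 0 0 0; 0.3 22 51 0 0 0 0; 0.3 22 51 0 0 0 0")

```text
t: 24.6
eef_pos: [0.6173, 0.1431, 0.1344]
tool_rot: [0.001, 0.179, 0.984, 0.0]
contact_force: [0.4, 0.1, -0.7]
gripper_width: 0.456
```

>>> move_arm(increments="0.3 1 0 -20 0 0 0; 0.3 0 0 -30 0 0 0; 0.3 0 0 -30 0 0 0; 0.3 0 0 -14 0 0 0; 0.3 0 0 0 0 0 0; 0.3 0 0 0 0 0 0; 0.3 0 0 0 0 0 0; 0.3 0 0 0 0 0 0")

```text
t: 25.6
eef_pos: [0.6182, 0.1417, 0.0397]
tool_rot: [0.001, 0.179, 0.984, 0.0]
contact_force: [-0.2, 0.3, -1.0]
gripper_width: 0.456
```

```bash
python3 - <<'E'
from h import *
C,p,d=look('w11')
print(proj(C,[[.6178,.1426,.012]]))
E
```

```text
t 25.6 eef [0.6182 0.1417 0.0397] tooly ang 69.4 z [ 0.001  0.    -1.   ] g 0.456
[[283.7821475  251.20866917]]
```

View pics/w11.png

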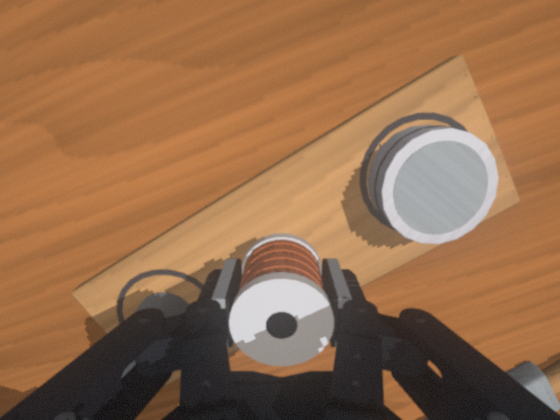

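```bash
python3 - <<'E'
from h import *
C,p,d=saved('w11')
for z in (.078,.0797): print(circ(C,[[282,273],[229,315],[335,315],[245,286],[318,286],[281,367],[245,351],[318,351]],z))
a=np.radians(69.4); ex=np.array([np.sin(a),-np.cos(a)])
print('bot near edge',(plane(C,[[282,235]],.0357)[0][:2]+.02*ex).round(4))
print(ringfit(C,p,(.602,.226),th0=120,th1=240),ringfit(C,p,(.634,.0595),th0=110,th1=210))
E
```

```text
(array([0.6161, 0.1419]), np.float64(0.0203))
(array([0.6149, 0.1423]), np.float64(0.02))
bot near edge [0.6179 0.1414]
(array([0.6035, 0.2284]), np.float64(0.00141)) (array([0.6341, 0.0605]), np.float64(0.00032))
```

>>> move_arm(increments="0.3 1 0.8 -10 0 0 0; 0.3 0 0 -8 0 0 0; 0.3 0 0 -4 0 0 0; 0.3 0 0 -2 0 0 0; 0.3 0 0 0 0 0 0; 0.3 0 0 0 0 0 0; 0.3 0 0 0 0 0 0; 0.3 0 0 0 0 0 0")

```text
t: 26.65
eef_pos: [0.618, 0.1423, 0.0167]
tool_rot: [-0.001, 0.179, 0.984, 0.0]
contact_force: [-8.0, -1.4, 20.3]
gripper_width: 0.453
```

>>> move_arm(increments="0.3 0 0 0.8 0 0 0; 0.5 0 0 0 0 0 0; 0.6 0 0 0 0 0 0; 0.65 0 0 0 0 0 0; 0.65 0 0 20 0 0 0; 0.65 0 0 60 0 0 0; 1 -30 -15 60 0 0 0; 1 -40 -30 40 0 0 0")

```text
t: 27.65
eef_pos: [0.5535, 0.1002, 0.1931]
tool_rot: [0.002, 0.178, 0.984, 0.001]
contact_force: [0.7, -0.7, 0.8]
gripper_width: 0.999
```

```bash
python3 - <<'E'
from h import *
C,p,d=look('w12'); P=cloud(C,d)
print('spool',boxpts(P,(.617,.142),(.05,.06)))
print('tin',boxpts(P,(.602,.226),(.033,.045)),ringfit(C,p,(.602,.226),th0=120,th1=240))
print('cone',boxpts(P,(.634,.059),(.066,.08)),ringfit(C,p,(.634,.0595),th0=110,th1=210))
E
```

```text
t 27.65 eef [0.5535 0.1002 0.1931] tooly ang 69.5 z [ 0.005  0.002 -1.   ] g 0.999
spool (1331, array([617.2, 141.5]), array([40. , 38.9]))
tin (2464, array([602.8, 225. ]), array([54.9, 54.5])) (array([0.6018, 0.2259]), np.float64(0.00024))
cone (221, array([632.7,  58.9]), array([15.6, 13.9])) (array([0.6338, 0.0596]), np.float64(0.00024))
```

View pics/w12.png

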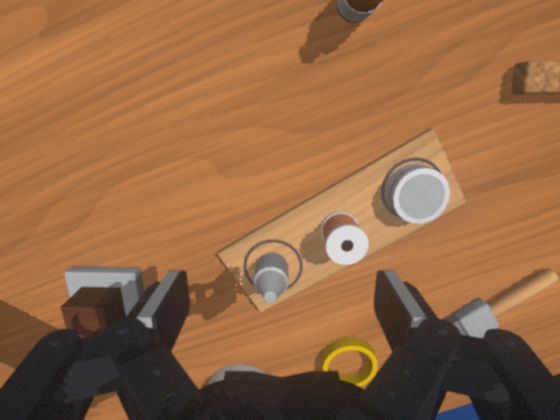

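>>> move_arm(increments="1 -20 -46 0 0 0 0; 1 -24 -55 0 0 0 0; 1 -24 -55 0 0 0 0; 1 -24 -55 0 0 0 0; 1 -24 -55 -20 0 0 0; 1 -20 -46 -30 0 0 0; 1 0 0 -40 0 0 0; 1 0 0 -20 0 0 0")

```text
t: 28.7
eef_pos: [0.4158, -0.2126, 0.079]
tool_rot: [-0.0, 0.18, 0.984, 0.0]
contact_force: [0.4, 0.8, -0.2]
gripper_width: 1.001
```

```bash
python3 - <<'E'
from h import *
C,p,d=look('w13'); P=cloud(C,d)
print('small',boxpts(P,(.417,-.213),(.014,.028)))
E
```

```text
t 28.7 eef [ 0.4158 -0.2126  0.079 ] tooly ang 69.3 z [-0.001  0.    -1.   ] g 1.001
small (2627, array([ 416.6, -213.3]), array([39.2, 39.2]))
```

View pics/w13.png

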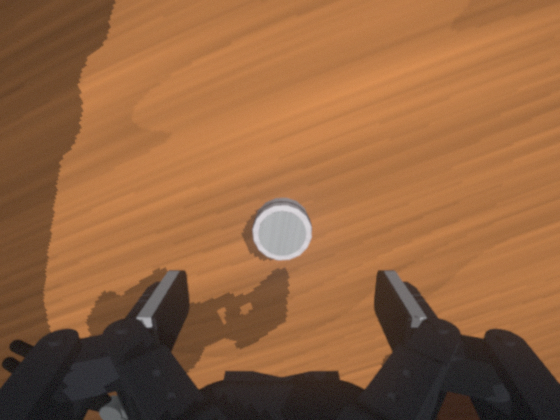

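>>> move_arm(increments="1 0.8 -0.7 -30 0 0 0; 1 0 0 -30 0 0 0; 1 0 0 -12 0 0 0; 1 0 0 0 0 0 0; 1 0 0 0 0 0 0; 0.7 0 0 0 0 0 0; 0.65 0 0 0 0 0 0; 0.65 0 0 0 0 0 0", newtons=40)

```text
t: 29.75
eef_pos: [0.4176, -0.2126, 0.0078]
tool_rot: [0.0, 0.179, 0.984, 0.0]
contact_force: [0.4, -0.1, 0.1]
gripper_width: 0.648
```

>>> move_arm(increments="0.65 -0.5 0 -5 0 0 0; 0.5 0 0 -1.3 0 0 0; 0.3 0 0 0 0 0 0; 0.3 0 0 0 0 0 0; 0.3 0 0 0 0 0 0; 0.3 0 0 0 0 0 0; 0.3 0 0 0 0 0 0; 0.3 0 0 0 0 0 0")

```text
t: 30.75
eef_pos: [0.417, -0.2126, 0.0013]
tool_rot: [0.0, 0.179, 0.984, -0.0]
contact_force: [-0.6, -0.3, -0.9]
gripper_width: 0.45
```

>>> move_arm(increments="0.3 0 0 15 0 0 0; 0.3 0 0 50 0 0 0; 0.3 10 24 55 0 0 0; 0.3 22 52 20 0 0 0; 0.3 22 52 0 0 0 0; 0.3 22 52 0 0 0 0; 0.3 22 52 0 0 0 0; 0.3 22 52 0 0 0 0")

```text
t: 31.75
eef_pos: [0.5375, 0.073, 0.1425]
tool_rot: [0.0, 0.179, 0.984, 0.0]
contact_force: [1.4, -0.8, -0.7]
gripper_width: 0.452
```

>>> move_arm(increments="0.3 22 52 0 0 0 0; 0.3 22 52 0 0 0 0; 0.3 22 49.5 -5 0 0 0; 0.3 0 0 -25 0 0 0; 0.3 0 0 -25 0 0 0; 0.3 0 0 -15 0 0 0; 0.3 0 0 0 0 0 0; 0.3 0 0 0 0 0 0")

```text
t: 32.75
eef_pos: [0.6037, 0.2249, 0.0725]
tool_rot: [0.001, 0.179, 0.984, 0.0]
contact_force: [-0.9, -0.4, 0.1]
gripper_width: 0.452
```

```bash
python3 - <<'E'
from h import *
C,p,d=look('w14')
E
```

```text
t 32.75 eef [0.6037 0.2249 0.0725] tooly ang 69.4 z [ 0.001  0.001 -1.   ] g 0.452
```

View pics/w14.png

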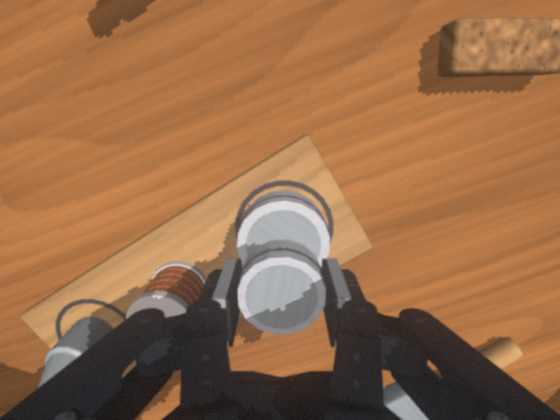

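```bash
python3 - <<'E'
from h import *
C,p,d=saved('w14')
a=np.radians(69.4); ex=np.array([np.sin(a),-np.cos(a)]); ey=np.array([np.cos(a),np.sin(a)])
n=plane(C,[[283,198]],.038)[0][:2]+.028*ex; m=plane(C,[[238,240],[329,240]],.038).mean(0)[:2]
print('large',n,m, 'combined', (n@ex)*ex+(m@ey)*ey)
print('small',circ(C,[[281,250],[236,290],[327,290],[281,334],[248,262],[314,262]],.0912))
nb=plane(C,[[282,243]],.0712)[0][:2]+.02*ex; print('small bottom near?',nb)
P=cloud(C,d); print('large',boxpts(P,(.602,.225),(.033,.045)), 'small',boxpts(P,(.602,.225),(.085,.097),.022))
E
python3 -c "
import cv2;p=cv2.imread('pics/w14.png')[170:345,210:350];cv2.imwrite('pics/w14c.png',cv2.resize(p,None,fx=3.4,fy=3.4,interpolation=cv2.INTER_CUBIC))"
```

```text
large [0.60176492 0.22588897] [0.59951672 0.2270733 ] combined [0.60187666 0.22618626]
small (array([0.6016, 0.2249]), np.float64(0.0204))
small bottom near? [0.6061498  0.22355819]
large (3670, array([596.3, 228.5]), array([55.3, 41.4])) small (6258, array([603.8, 224.8]), array([43.9, 40.1]))
```

View pics/w14c.png

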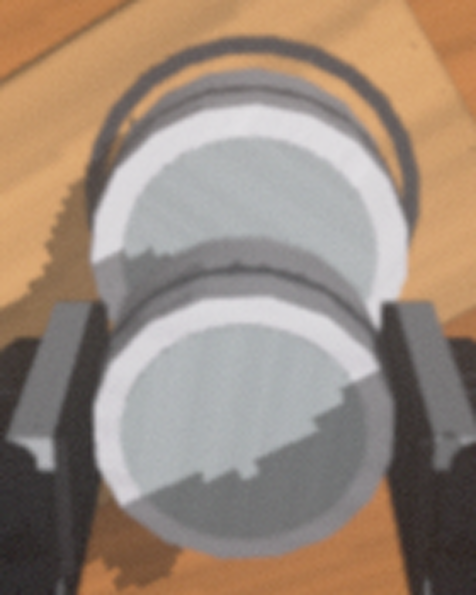

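```bash
python3 - <<'E'
from h import *
C,p,d=saved('w14')
a=np.radians(69.4); ex=np.array([np.sin(a),-np.cos(a)]); ey=np.array([np.cos(a),np.sin(a)])
f=lambda uv,z:plane(C,[uv],z)[0][:2]
print('large ex',f((283.5,200.3),.038)@ex+.028,'ey',np.mean([f((237,243),.038)@ey,f((330,243),.038)@ey]))
print('small top ex',np.mean([f((281.8,257),.0912)@ex,f((281.8,333.5),.0912)@ex]),f((281.8,257),.0912)@ex+.02,'bot',f((281.8,239.4),.0712)@ex+.02,'ey',np.mean([f((238,294),.0912)@ey,f((325.6,294),.0912)@ey]))
t=bot.get_obs()['eef_pos'][:2]; print('tcp',t@ex,t@ey)
for v in((602.8,225.2),(602,226)): print(np.array(v)@ex,np.array(v)@ey)
E
```

```text
large ex 0.485150485707785 ey 0.4234918700194049
small top ex 0.48557539129408944 0.4863483777843027 bot 0.4868833443181809 ey 0.42239938973105534
tcp 0.4860624708106459 0.42299471013322587
485.0219489227142 422.89075310677094
483.9916279753993 423.3581274166384
```

>>> move_arm(increments="0.3 -0.7 1 -12 0 0 0; 0.3 0 0 -12 0 0 0; 0.3 0 0 -6 0 0 0; 0.3 0 0 -2 0 0 0; 0.3 0 0 -0.7 0 0 0; 0.3 0 0 0 0 0 0; 0.3 0 0 0 0 0 0; 0.3 0 0 0 0 0 0")

```text
t: 33.8
eef_pos: [0.6022, 0.2257, 0.0391]
tool_rot: [-0.0, 0.179, 0.984, 0.0]
contact_force: [-2.4, -1.5, 5.9]
gripper_width: 0.452
```

>>> move_arm(increments="0.3 0 0 0.3 0 0 0; 0.5 0 0 0 0 0 0; 0.55 0 0 0 0 0 0; 0.62 0 0 0 0 0 0; 0.65 0 0 20 0 0 0; 0.65 0 0 60 0 0 0; 1 -40 -20 50 0 0 0; 1 -50 -40 40 0 0 0")

```text
t: 34.8
eef_pos: [0.5242, 0.1748, 0.202]
tool_rot: [0.002, 0.178, 0.984, 0.001]
contact_force: [0.1, -0.4, 0.5]
gripper_width: 0.997
```

>>> move_arm(increments="1 -30 -30 30 0 0 0; 1 0 -20 0 0 0 0; 1 0 0 0 0 0 0; 1 0 0 0 0 0 0; 1 0 0 0 0 0 0; 1 0 0 0 0 0 0; 1 0 0 0 0 0 0; 1 0 0 0 0 0 0")

```text
t: 35.8
eef_pos: [0.4936, 0.1242, 0.2284]
tool_rot: [-0.0, 0.179, 0.984, -0.0]
contact_force: [0.1, 0.0, 0.4]
gripper_width: 0.997
```

```bash
python3 - <<'E'
from h import *
C,p,d=look('w15'); P=cloud(C,d)
print('small',boxpts(P,(.602,.225),(.05,.068)))
print('large',boxpts(P,(.602,.225),(.033,.045)),ringfit(C,p,(.602,.226),th0=120,th1=240))
print('spool',boxpts(P,(.617,.142),(.05,.06)))
print('cone',boxpts(P,(.634,.059),(.066,.08)),ringfit(C,p,(.634,.0595),th0=110,th1=210))
blobs(C,d,minA=300)
for n in ('top',):
    q,dd=vision.read_camera(n); cv2.imwrite('pics/top1.png',q[:,:,::-1]); print(n); blobs(cam(n),dd,minA=150,xr=(.36,.7),yr=(-.4,.43))
E
```

```text
t 35.8 eef [0.4936 0.1242 0.2284] tooly ang 69.4 z [-0. -0. -1.] g 0.997
small (1066, array([602.6, 224.8]), array([39.8, 39.3]))
large (762, array([597.5, 223.1]), array([45.9, 55.1])) (array([0.6015, 0.226 ]), np.float64(0.00025))
spool (939, array([617.3, 141.4]), array([37.9, 40.6]))
cone (153, array([632.6,  59.1]), array([13.9, 14.4])) (array([0.6336, 0.0597]), np.float64(0.00024))
px [349.  78.] A 1295 zt 0.0836 topmean [0.4168 0.2212] rect [417.1 221.7] [16.3 16.2] 24.2
px [517. 140.] A 1796 zt 0.021 topmean [0.5405 0.3843] rect [541.3 385.6] [70.7 30.5] 72.5
px [337. 263.] A 13646 zt 0.0551 topmean [0.6116 0.1626] rect [617.  144.6] [ 41.  201.7] 10.2
px [109. 313.] A 889 zt 0.0345 topmean [ 0.5818 -0.149 ] rect [ 582.3 -148.7] [11.4  3.3] 69.6
px [496. 320.] A 800 zt 0.0177 topmean [0.7708 0.3273] rect [773.5 321.2] [23.1 90.8] 8.5
px [349. 371.] A 332 zt 0.0166 topmean [0.7797 0.1171] rect [783.8 116.2] [64.8 25.1] 40.6
top
px [252. 164.] A 1623 zt 0.0459 topmean [0.6311 0.0636] rect [632.4  85.8] [34.  85.5] 3.3
px [339. 170.] A 1202 zt 0.0581 topmean [ 0.6105 -0.1389] rect [ 610.8 -138.9] [45.7 47.5] 69.8
px [124. 204.] A 377 zt 0.0246 topmean [0.5422 0.3864] rect [542.1 386.4] [70.5 29.8] 72.2
```

View pics/w15.png

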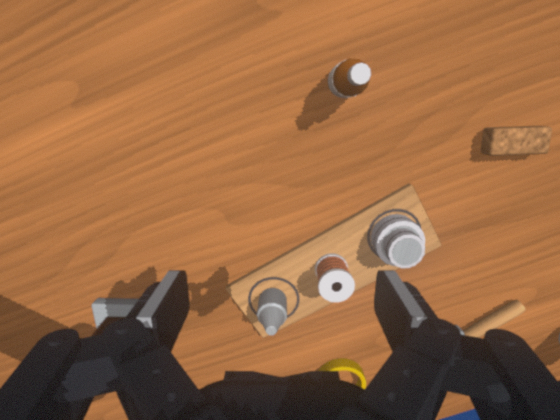

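```bash
python3 - <<'E'
from h import *
print(bot.hand_in(), bot.get_obs()['t'])
E
```

```text
the job is handed in; nothing more can be done
the job is handed in; nothing more can be done
```

I set the bench out in the order asked, let go of everything and handed the job in at about 36 s. No verdict comes back, so the figures below are my own last camera checks.

| Thing | Final check |
|---|---|
| Doming block on the steel block | 1–1.6 mm off centre, sides within about 0.5° of square |
| Large tin in the left-hand ring | about 1.5 mm off centre just after placing |
| Cone in the right-hand ring | upright, about 1.2 mm off centre |
| Spool between the rings | about 1.5 mm from the midpoint |
| Small tin on the large tin | level, within about 0.5 mm of the large tin's centre |
| Bottle and bar | where they were, bottle still standing |

- **Accuracy:** these offsets are within the 2 mm calibration accuracy. The wrist and top cameras disagreed by 1–3 mm in absolute position, so I judged each offset within a single picture.
- **One check failed:** once the small tin was on it, the final depth reading of the large tin was partly hidden and gave no usable centre. I relied on the reading from before stacking. The final ring fit and picture show nothing moved.
- **Forces:** the highest contact force in the move reports was about 20 N, when the spool was set down.

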